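# Set the eyelet, then hold the press's side gauge out at 125

### The job

A painted sample board lies in the bench eyelet press with an eyelet under the die: pull the press lever by its hand grip all the way down to set it and ease the lever gently back up to its rest, never letting it fly back. Then squeeze in the lock button in the side of the gauge arm's head and draw the arm out of its sleeve to 125 mm on its scale for the next, wider boards; that lies between two notches of the catch, so finish while still holding the head there with the button squeezed in, until I have tightened the clamp screw. Leave the board in the press, and do not shove or knock over the other things on the table.

Things in the scene. Friction and masses are not known exactly. Their poses are not given: they have to be found in the camera images.
- lever_grip (a point): middle of the black hand grip, 26 mm thick and 94 mm long, that turns freely between the two rods (112 mm apart) of the press's lever; it lies along the press's y. It runs on a circle of radius 170 mm about lever_pivot: at rest towards the press's open front (-x) and 0.70 rad above the pivot's level (0.30 m above the table), at the bottom 0.35 rad below it (0.13 m). Its frame turns with the lever.
- lever_pivot (a point): the lever's pivot, 190 mm above the table. Its x, y, z are the press's axes: x level from the open front towards the column, y along the pivot, z up. The press is grey cast iron, base 240 x 160 mm, 215 mm high, bolted down; the die's axis is 35 mm in front of the pivot; its steel bed, 130 x 150 mm, is 52 mm above the table.
- press_lever (a joint): angle of the lever in rad: 0 at its upper rest, grows as the grip is pulled down, 1.05 at the bottom stop. A spring drives it back up: about 3 N at the grip near the rest, about 10 N at the bottom. Let go, it flies up in a fraction of a second.
- gauge_arm (a joint): how far the steel arm (16 mm square, top 37 mm above the table) is out, in m: bare length from the sleeve's mouth to the head's steel face; 0 in, 0.15 out, along the press's -y. Scale on its top, counted from the head, read at the mouth: short lines every 5 mm, longer every 10, right across every 50. Button out: a catch locks it in notches every 10 mm (1.5 mm play); button in: it slides with 2 N.
- gauge_head (a point): middle of the gauge arm's head at button height (59 mm above the table), midway between the two faces to squeeze when the button is in, 19 mm beyond the head's steel face. The head is a black block 36 mm along the press's x, 34 mm along y with its 4 mm steel face, from 12 to 82 mm above the table. Axes are the press's; it draws out along -y.
- lock_button (a joint): travel of the lock button in m: 0 out, 0.0055 fully in; the catch is free from 0.003. A round steel button, 20 mm across, standing 8 mm out of the head's +x side (away from the press's open front), 59 mm above the table; pushed towards -x against 8 to 11 N. Squeeze it against the opposite face of the head: 44 mm over both before, 38.5 mm with the button in.
- sleeve_mouth (a point): centre of the mouth of the gauge sleeve, 29 mm above the table; axes are the press's. The fixed aluminium sleeve is 26 mm square, with a black collar at the mouth and the clamp screw, a small knob 63 mm above the table at its top, 18 mm behind the mouth.
- sample_board: painted board 120 x 140 x 4 mm with a white moulding strip (15 mm high in all), lying loose on the press bed, origin under its centre
- eyelet_tray: open grey tray with eyelets, 80 x 60 x 25 mm, loose on the table, origin under its centre
- spray_gun: spray gun standing on its cup, 175 mm high, about 195 mm long over barrel and handle, cup 84 mm in diameter, origin under the cup's centre
- paint_tin: paint tin 100 mm in diameter, 120 mm high, origin under its centre
- tape_roll: roll of masking tape lying flat, 100 mm in diameter, 24 mm high, origin under its centre
- moulding_piece: white piece of cornice moulding lying flat, 90 x 200 x 34 mm, origin under its centre
- flat_brush: paint brush lying on the table, about 200 mm long, lying along its x axis
- screwdriver: screwdriver lying on the table, about 200 mm long, lying along its x axis

How it is judged (in metres and radians):
On the way, in this order (a step that is already met when the one before it is completed fails the run):
1. the lever is pulled down to its bottom stop (value of joint press_lever above 1 rad), for 0.1 s.
2. the lever is back up at its rest (value of joint press_lever below 0.08 rad), for 0.2 s.
3. the gauge head is held with its lock button squeezed in (value of joint lock_button above 0.003 m and contact force between the fingers and gauge_arm above 3 N), for 0.2 s.
At the end, for the whole second after the job is handed in: The gauge arm reads 125 mm within 3 mm, its head is held in the fingers (over 3 N) with the lock button squeezed in (over 3 mm), the lever is up at its rest (within 0.08 rad) and untouched, and the board lies in the press within 12 mm of where it was (all of step 3 and value of joint gauge_arm between 0.122 and 0.128 m and value of joint press_lever below 0.08 rad and contact force between the arm and press_lever below 0.1 N and distance of sample_board from where it was at the start of the episode below 0.012 m); the arm keeps its last pose, push and grip.
It fails at once if the lever flies back (faster than 1.5 rad/s upwards while still more than 0.2 rad from its rest) (velocity of joint press_lever below -1.5 rad/s and value of joint press_lever above 0.2 rad).
It fails at once if the board is shoved more than 20 mm in the press (distance of sample_board from where it was at the start of the episode above 0.02 m).
It fails at once if another thing on the table is shoved more than 30 mm or knocked over (distance of any of eyelet_tray, spray_gun, paint_tin, tape_roll, moulding_piece, flat_brush, screwdriver from where it was at the start of the episode above 0.03 m or angle between any of spray_gun, paint_tin's own z axis and vertical above 0.5 rad).
It also fails if it takes over 58 s, if anything falls off the work surface, if the arm or the gripper's body presses on something with over 40 N, if the wrist force passes 120 N, or if a joint passes its speed limit or range.

### The arm

A 6-joint arm with a two-finger parallel gripper is mounted at the origin on the work surface. World frame = base frame: x ahead of the robot, y to its left, z up, the work surface at z = 0. Lengths are in m, angles in degrees, forces in N, time in s.
With the tool pointing down it reaches from about 0.4 to 0.825 m from the base axis. Payload 7 kg.
Tool frame: the origin (TCP) lies between the finger pads; the fingertips stand 22 mm ahead of it and the grasp point (between the pads) lies 3 mm ahead of it; z points along the fingers, y is the line along which they close (so a half turn about z gives the same grasp; the last joint's range is limited). The gripper opens to 88 mm and grips with 3 to 60 N. Pads are 19 mm wide; open, the fingers measure 130 mm over their backs; the gripper's body (78 mm by 193 mm) begins 47 mm behind the grasp point.
Start: joints at [-50.873, 20.546, 0.682, 0, -70.136, -16.507], TCP at [0.26, -0.623, 0.249] pointing down, gripper open.
Joint ranges: [-176.03, 176.03], [-82.01, 121.73], [-58.28, 71.71], [-173.87, 95.51], [-174.79, -0.11], [-173.66, 173.66]. Speed limits (degrees/s): [136.94, 136.94, 172.46, 180, 180, 180].

### API

Orientations are given as [roll, pitch, yaw] about the fixed x, y, z axes, in that order (R = Rz(yaw) Ry(pitch) Rx(roll)).
In Python, from plant import ctrl gives the robot as it stands.
- The arm moves only by the tool apply_moves, never from a script. Its argument "targets" is a list of rows, each an object with "travel": the shift along the tool's x, y, z in mm, a list of three; "roll": the turn about the tool's z in degrees; "jaw": the finger opening in mm, from 0 to 87.6. In form: [{"travel": [tx, ty, tz], "roll": roll, "jaw": jaw}, ...]. A call has 1 to 10 rows; each row shifts and turns the commanded pose from where the row before left it, along the tool's axes as they then stand; what a row does not reach is not made up. A row lasts 1/10 s, in which the tool goes at most 50 mm and 8.59 degrees, less where a joint would pass 70% of its speed; a pose out of reach is approached as far as the arm can. A call with a gripper value outside its range is refused whole. The fingers move at their own pace and stop on an object; the grip force is fixed at half the most. Time passes only in rows, so rows that do not move let the fingers close. It gives the time, the measured TCP pose, the force, the opening and the grip force at its end, in the units of the state.
- ctrl.get_obs(): the state, without advancing time (a new reading comes with each control period).
- ctrl.snapshot(name): name is "side" or "top" or "wrist"; returns the picture (420x560x3 uint8, red, green, blue); there is no depth.
- ctrl.calibration(name): a dict with "K" (3x3 intrinsics, pixels), "extrinsics" (4x4, takes a point from camera to world coordinates); the wrist camera has in their place "hand_eye" (4x4, takes a point from camera to tool coordinates, whose origin is the TCP and whose axes are the flange's). Camera axes: x right, y down, z forward; pixel columns grow to the right and rows downward; lengths in m; the calibration is good to about 2 mm. The wrist camera is an equidistant fisheye: a pixel r from the principal point sees the ray r / f radians off the axis. A picture is of the moment at which its call begins: read the wrist's pose just before it. calibration takes no time and is no camera call.
- ctrl.close_job(): hands the job in; it is judged then, once.
The state is a dict: "clock": time; "joint_pos": joint angles; "qvel": joint speeds; "tau": joint torques, N m; "tool_pos": TCP position; "orientation": TCP orientation; "force": force on the tool from outside, world axes, zero at the start; "moment": the same for the moment, N m; "opening": finger opening in m; "gripper_force": force on a finger pad.
Only numpy, scipy, OpenCV 4.12 (cv2) and the standard library are available. Lean on these libraries where they do the work, as an engineer would, in place of code of your own. Each camera call takes 0.05 s, during which the arm holds its last target. There are 200 camera calls.

## Working session

There is one attempt and no reset: what is moved stays moved. The work goes in short steps, Python scripts to look and compute and a tool call to move; the robot and the scene stay as the last step left them, time stands still between calls to the robot, and variables do not carry over. Pictures are saved under pics/ and viewed, at most 10 in all, crops included, and the job is handed in when it is done.

Besides the shell and the picture viewer there is one more tool, called after "Request:" by a JSON object that holds its "op" and its "data". apply_moves: Moves the arm, as the interface text tells. Its arguments: {"type":"object","properties":{"targets":{"type":"array","items":{"type":"object","properties":{"travel":{"type":"array","items":{"type":"number"}},"roll":{"type":"number"},"jaw":{"type":"number"}}}}},"required":["targets"]}

```bash
mkdir -p pics; ls; python3 - <<'E'
from plant import ctrl
import cv2,numpy as np
o=ctrl.get_obs();print(o)
for n in("top","side"):
    c=ctrl.calibration(n);print(n,np.round(c["K"],1).tolist(),np.round(c["extrinsics"],4).tolist())
    cv2.imwrite(f"pics/{n}0.png",ctrl.snapshot(n)[:,:,::-1])
c=ctrl.calibration("wrist");print({k:np.round(v,4).tolist() for k,v in c.items() if not isinstance(v,str)})
E
```

```text
pics
{'clock': 0.0, 'joint_pos': array([-5.08738638e+01,  2.05922142e+01,  6.32929032e-01, -2.13612760e-02,
       -7.01376832e+01, -1.65064244e+01]), 'qvel': array([-0.00201908,  0.06346436, -0.03037273,  0.00258473, -0.05054572,
        0.07009411]), 'tau': array([ 4.46336317e-04, -5.82717705e+01,  2.93055207e+01,  6.99754760e+00,
        6.86664323e-03, -1.55706061e-04]), 'tool_pos': array([ 0.25940497, -0.62265018,  0.24760357]), 'orientation': array([ 1.79901322e+02, -8.30052304e-03, -1.57387556e+02]), 'force': array([-0.66786245,  0.4389818 , -0.52823001]), 'moment': array([0.03625724, 0.00550985, 0.00989023]), 'gripper_force': 0.0, 'opening': 0.08769930440431112}
top [[462.5, 0.0, 274.4], [0.0, 462.5, 209.6], [0.0, 0.0, 1.0]] [[0.0075, -0.9952, 0.0972, 0.3735], [-0.9999, -0.0085, -0.0096, -0.0093], [0.0104, -0.0971, -0.9952, 1.4729], [0.0, 0.0, 0.0, 1.0]]
side [[490.6, 0.0, 274.5], [0.0, 490.6, 209.5], [0.0, 0.0, 1.0]] [[-0.9485, -0.2163, 0.2312, 0.2026], [-0.3166, 0.6598, -0.6815, 0.8487], [-0.0051, -0.7197, -0.6943, 1.0776], [0.0, 0.0, 0.0, 1.0]]
{'K': [[325.1923, 0.0, 279.1677], [0.0, 325.1923, 203.2577], [0.0, 0.0, 1.0]], 'hand_eye': [[0.0005, -0.9567, -0.2911, 0.0772], [1.0, 0.0005, 0.0001, 0.0008], [0.0001, -0.2911, 0.9567, -0.1362], [0.0, 0.0, 0.0, 1.0]]}
```

View pics/top0.png

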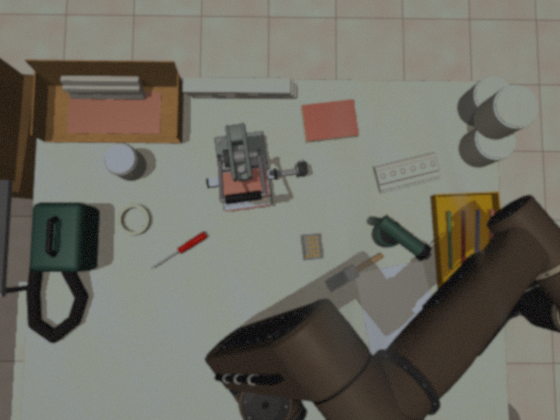

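View pics/side0.png

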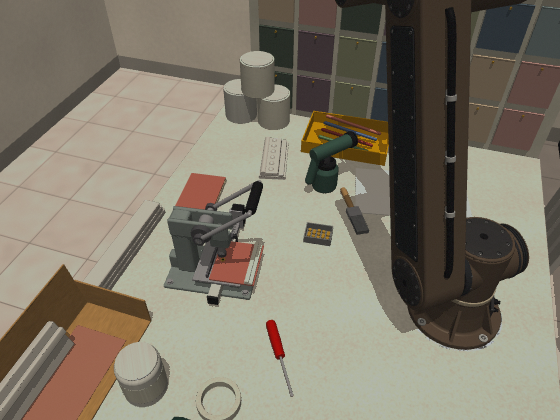

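The top view shows the press at (242,170) with its open front facing down the image, the black grip at (243,197), and the gauge head at (303,168). The side view shows the grip at (254,196) and the base near (212,275).

```bash
python3 - <<'E'
import cv2,numpy as np
a=cv2.imread("pics/top0.png")[110:220,190:320];b=cv2.imread("pics/side0.png")[170:310,150:280]
a=cv2.resize(a,(400,338),interpolation=cv2.INTER_CUBIC);b=cv2.resize(b,(400,431),interpolation=cv2.INTER_CUBIC)
im=np.zeros((431,800,3),np.uint8);im[:338,:400]=a;im[:,400:]=b
cv2.imwrite("pics/crop0.png",im)
E
```

```text
(no output)
```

View pics/crop0.png

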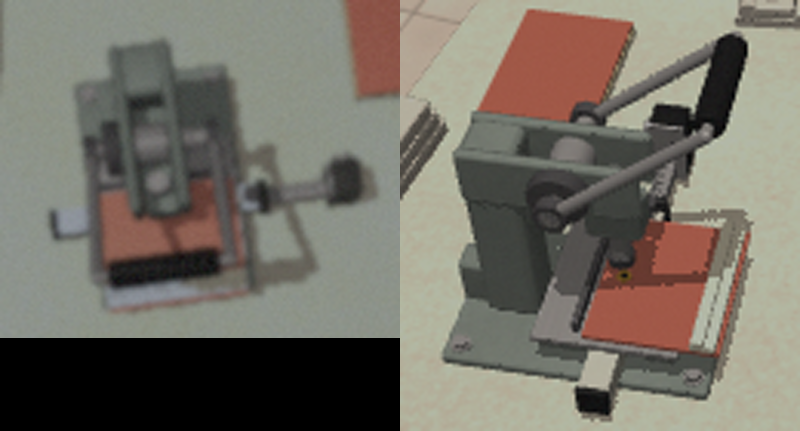

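The crop shows the grip ends at top-view pixels (226.4,199) and (261.2,195), and at side-view pixels (259,183) and (251,212). The head is at top-view pixel (301.5,168), and the mouth's collar is near (275,173).

```bash
cat >h.py <<'E'
from plant import ctrl
import numpy as np,cv2
from scipy.spatial.transform import Rotation as R
def ray(n,p):
    c=ctrl.calibration(n);T=np.array(c["extrinsics"])
    d=T[:3,:3]@np.linalg.inv(c["K"])@[p[0],p[1],1];return T[:3,3],d/np.linalg.norm(d)
def plane(n,p,z):
    o,d=ray(n,p);return o+d*(z-o[2])/d[2]
def tri(p,q):
    o,d=ray("top",p);P,e=ray("side",q)
    s=np.linalg.lstsq(np.c_[d,-e],P-o,rcond=None)[0];a,b=o+d*s[0],P+e*s[1];return (a+b)/2,np.linalg.norm(a-b)
def pose():
    o=ctrl.get_obs();T=np.eye(4);T[:3,:3]=R.from_euler("xyz",o["orientation"],degrees=True).as_matrix();T[:3,3]=o["tool_pos"];return T
def wplane(T,p,z):
    c=ctrl.calibration("wrist");K=c["K"];v=np.array(p,float)-[K[0][2],K[1][2]];r=np.linalg.norm(v);t=r/K[0][0]
    d=np.r_[np.sin(t)*v/r,np.cos(t)] if r>0 else np.array([0,0,1.])
    M=T@np.array(c["hand_eye"]);d=M[:3,:3]@d;return M[:3,3]+d*(z-M[2,3])/d[2]
def wproj(T,P):
    c=ctrl.calibration("wrist");K=c["K"];M=np.linalg.inv(T@np.array(c["hand_eye"]));q=M[:3,:3]@P+M[:3,3]
    s=np.hypot(q[0],q[1]);t=np.arctan2(s,q[2]);return np.array([K[0][2],K[1][2]])+K[0][0]*t*q[:2]/s
E
python3 - <<'E'
from h import *
print("grip",tri((243.8,197.1),(255.1,197.6)))
a=plane("top",(226.4,199),.3);b=plane("top",(261.2,195.1),.3);print(a,b,np.linalg.norm(a-b),np.degrees(np.arctan2((a-b)[1],(a-b)[0]))-90)
print("head",plane("top",(301.5,168),.082),"mouth",plane("top",(275,173),.037))
for p in((167,273),(146,303),(228,181)):pass
E
```

```text
grip (array([0.5195043 , 0.05782563, 0.29629685]), np.float64(0.001002713576603256))
[0.51425882 0.10203436 0.3       ] [0.52507165 0.0133857  0.3       ] 0.08930567356010789 6.954245502455265
head [ 0.63763309 -0.1044383   0.082     ] mouth [ 0.62945338 -0.02418353  0.037     ]
```

```bash
python3 - <<'E'
from h import *
g=np.array([.5195,.0578]);y=np.radians(7);X=np.array([np.cos(y),np.sin(y)]);Y=np.array([-X[1],X[0]])
piv=g+.130*X;print("pivot",piv)
for p in((242,180),(236,180),(251,178)):
    for z in(.17,.2,.215):
        q=plane("top",p,z)[:2]-piv;print(p,z,q@X,q@Y)
for s in((640,150),(645,205)):
    q=((s[0]-400)/3.077+150,s[1]/3.077+170)
    for z in(.15,.2,.215):
        d=plane("side",q,z)[:2]-piv;print(s,z,d@X,d@Y)
# pushing pose joint-free: tool yaw options
print(ctrl.get_obs()["joint_pos"][5])
E
```

```text
pivot [0.648531   0.07364301]
(242, 180) 0.17 -0.06368427054554067 0.005131994212136155
(242, 180) 0.2 -0.06873531687055673 0.0038903827777096887
(242, 180) 0.215 -0.0712608400330648 0.0032695770604964556
(236, 180) 0.17 -0.061760714165646505 0.022086696874775026
(236, 180) 0.2 -0.06685605070074993 0.020454700551844476
(236, 180) 0.215 -0.06940371896830169 0.01963870239037921
(251, 178) 0.17 -0.06084613694141398 -0.020939469488672674
(251, 178) 0.2 -0.0659625317713643 -0.021580781073995515
(251, 178) 0.215 -0.0685207291863394 -0.02190143686665695
(640, 150) 0.15 -0.037571562111192086 -0.05879860533342614
(640, 150) 0.2 -0.0543130612603523 -0.01123276580047021
(640, 150) 0.215 -0.059335511005100414 0.003036986059416663
(645, 205) 0.15 -0.058971196140160574 0.003313023404866093
(645, 205) 0.2 -0.07455921401660186 0.04753092715206478
(645, 205) 0.215 -0.07923561937953422 0.060796298276224375
-16.506271722678694
```

Request:
{"op": "apply_moves", "data": {"targets": [{"travel":[0,0,-45],"roll":7.8,"jaw":0},{"travel":[0,0,-45],"roll":7.8,"jaw":0},{"travel":[-19,35.7,-2],"roll":0,"jaw":0},{"travel":[-19,35.7,-2],"roll":0,"jaw":0},{"travel":[-19,35.7,-2],"roll":0,"jaw":0},{"travel":[-19,35.7,-2],"roll":0,"jaw":0},{"travel":[-19,35.7,-2],"roll":0,"jaw":0},{"travel":[-19,35.7,-2],"roll":0,"jaw":0},{"travel":[-19,35.7,-2],"roll":0,"jaw":0},{"travel":[-19,35.7,-2],"roll":0,"jaw":0}]}}

```text
clock: 1.1
tool_pos: [0.3756, -0.3194, 0.3544]
orientation: [180.0, -0.0, -173.0]
force: [1.0, 0.2, 0.6]
opening: 0.0133
gripper_force: 0.0
```

Request:
{"op": "apply_moves", "data": {"targets": [{"travel":[-19,35.7,-2],"roll":0,"jaw":0},{"travel":[-19,35.7,-2],"roll":0,"jaw":0},{"travel":[-19,35.7,-2],"roll":0,"jaw":0},{"travel":[-19,35.7,-2],"roll":0,"jaw":0},{"travel":[-19,35.7,-2],"roll":0,"jaw":0},{"travel":[-19,35.7,-2],"roll":0,"jaw":0},{"travel":[-19,35.7,-2],"roll":0,"jaw":0},{"travel":[-19,35.7,-2],"roll":0,"jaw":0},{"travel":[0,30,0],"roll":0,"jaw":0},{"travel":[0,0,0],"roll":0,"jaw":0}]}}

```text
clock: 2.1
tool_pos: [0.4877, 0.0136, 0.3699]
orientation: [180.0, -0.1, -172.8]
force: [0.2, -0.5, -0.6]
opening: 0.0003
gripper_force: 0.0
```

```bash
python3 - <<'E'
from h import *
T=pose();np.save("T1",T);print(T[:3,3])
im=np.ascontiguousarray(ctrl.snapshot("wrist")[:,:,::-1]);cv2.imwrite("pics/w1raw.png",im)
# predicted grip centre and ends at top
Y=np.array([-.122,.9925,0]);g=np.array([.5195,.0578,.30])
for s in(-.047,0,.047):print(wproj(T,g+s*Y))
im2=cv2.resize(im,(800,600));cv2.imwrite("pics/w1.png",im2)
E
```

```text
[0.48772931 0.01355937 0.36993785]
[267.54730385 272.0138672 ]
[332.35555638 271.63798385]
[393.20232343 269.61991495]
```

View pics/w1.png

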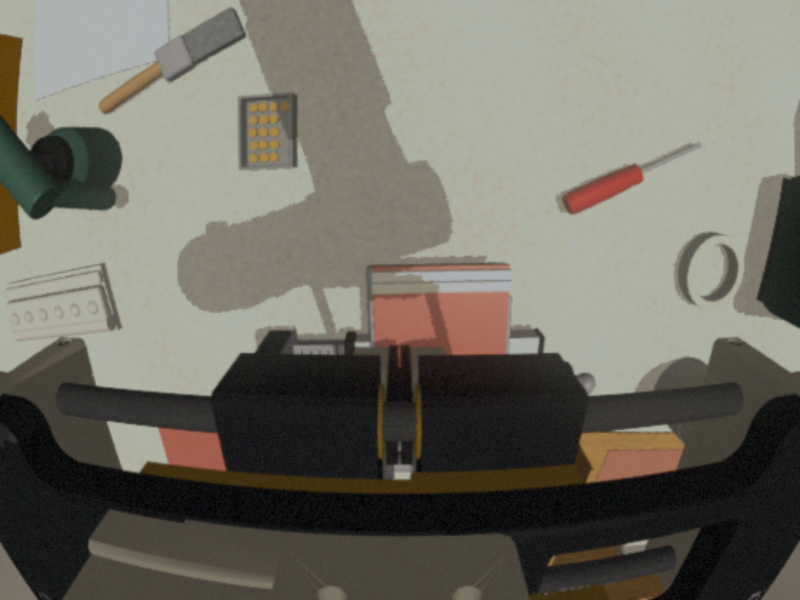

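The wrist view shows the board's front edge level at row 266, running from column 370 to 511. So the tool's yaw matches the press. The grip is hidden behind the fingers, so I use the triangulated position.

Request:
{"op": "apply_moves", "data": {"targets": [{"travel":[-18,20,0],"roll":0,"jaw":0},{"travel":[-19,20,0],"roll":0,"jaw":0},{"travel":[0,0,10],"roll":0,"jaw":0},{"travel":[0,0,10],"roll":0,"jaw":0},{"travel":[0,0,0],"roll":0,"jaw":0}]}}

```text
clock: 2.65
tool_pos: [0.5187, 0.0542, 0.3485]
orientation: [-180.0, -0.2, -173.0]
force: [-0.1, -0.5, 0.3]
opening: 0.0007
gripper_force: 0.0
```

```bash
python3 - <<'E'
from h import *
T=pose();print(T[:3,3])
c=[]
for n,(x0,y0,w,h) in{"top":(200,120,120,100),"side":(170,110,160,180)}.items():
    i=ctrl.snapshot(n)[y0:y0+h,x0:x0+w,::-1];c.append(cv2.resize(i,(400,int(400*h/w)),interpolation=cv2.INTER_CUBIC))
H=max(a.shape[0] for a in c);im=np.zeros((H,800,3),np.uint8)
for k,a in enumerate(c):im[:a.shape[0],k*400:k*400+400]=a
cv2.imwrite("pics/c2.png",im)
E
```

```text
[0.51866644 0.05416379 0.34854406]
```

View pics/c2.png

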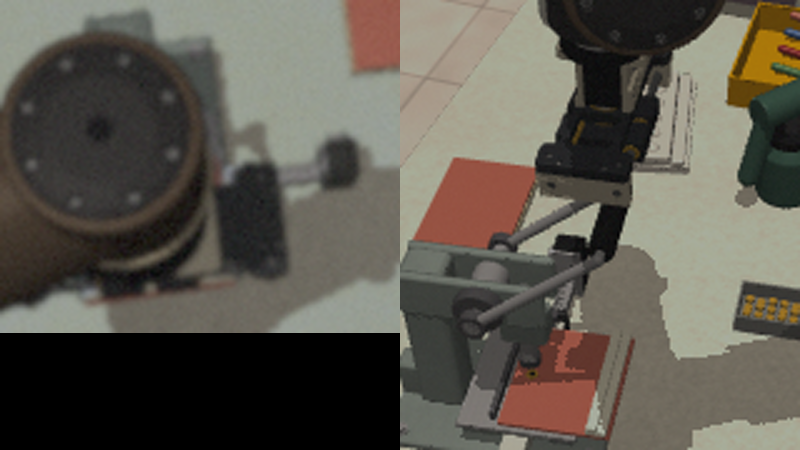

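The gripper sits right over the grip and clear of the rods, so I lower until it touches.

Request:
{"op": "apply_moves", "data": {"targets": [{"travel":[0,2,5],"roll":0,"jaw":0},{"travel":[0,2,5],"roll":0,"jaw":0},{"travel":[0,0,3],"roll":0,"jaw":0},{"travel":[0,0,2],"roll":0,"jaw":0},{"travel":[2,0,3],"roll":0,"jaw":0},{"travel":[0,0,0],"roll":0,"jaw":0}]}}

```text
clock: 3.35
tool_pos: [0.5174, 0.0587, 0.3331]
orientation: [-180.0, 0.1, -173.0]
force: [0.2, -0.1, 4.2]
opening: -0.0001
gripper_force: 2.3
```

Request:
{"op": "apply_moves", "data": {"targets": [{"travel":[4,0,5],"roll":0,"jaw":0},{"travel":[5,0,7],"roll":0,"jaw":0},{"travel":[5,0,7],"roll":0,"jaw":0},{"travel":[4,0,7.5],"roll":0,"jaw":0},{"travel":[4,0,7.5],"roll":0,"jaw":0},{"travel":[4,0,7.5],"roll":0,"jaw":0},{"travel":[2,0,8],"roll":0,"jaw":0}]}}

```text
clock: 4.05
tool_pos: [0.4898, 0.0548, 0.2841]
orientation: [-180.0, 0.1, -173.0]
force: [-0.8, -2.5, 8.5]
opening: 0.0004
gripper_force: 3.4
```

Request:
{"op": "apply_moves", "data": {"targets": [{"travel":[3,0,8],"roll":0,"jaw":0},{"travel":[2.5,0,8],"roll":0,"jaw":0},{"travel":[2,0,8],"roll":0,"jaw":0},{"travel":[1.5,0,8],"roll":0,"jaw":0},{"travel":[1,0,8],"roll":0,"jaw":0},{"travel":[0.5,0,8],"roll":0,"jaw":0},{"travel":[0,0,8],"roll":0,"jaw":0},{"travel":[0,0,8],"roll":0,"jaw":0},{"travel":[-0.5,0,8],"roll":0,"jaw":0}]}}

```text
clock: 4.95
tool_pos: [0.4805, 0.0535, 0.2123]
orientation: [-179.9, 0.1, -172.9]
force: [-0.2, -4.3, 9.2]
opening: 0.0003
gripper_force: 4.6
```

Request:
{"op": "apply_moves", "data": {"targets": [{"travel":[-1,0,8],"roll":0,"jaw":0},{"travel":[-1.3,0,8],"roll":0,"jaw":0},{"travel":[-1.7,0,8],"roll":0,"jaw":0},{"travel":[-2,0,7],"roll":0,"jaw":0},{"travel":[-1.2,0,4],"roll":0,"jaw":0},{"travel":[-1,0,3],"roll":0,"jaw":0},{"travel":[0,0,0],"roll":0,"jaw":0}]}}

```text
clock: 5.65
tool_pos: [0.4889, 0.0547, 0.1743]
orientation: [-179.9, 0.1, -172.9]
force: [-0.1, -4.0, 10.2]
opening: 0.0005
gripper_force: 5.3
```

Request:
{"op": "apply_moves", "data": {"targets": [{"travel":[-1,0,2],"roll":0,"jaw":0},{"travel":[-1,0,2],"roll":0,"jaw":0},{"travel":[-0.5,0,2],"roll":0,"jaw":0},{"travel":[0,0,1],"roll":0,"jaw":0},{"travel":[0,0,0],"roll":0,"jaw":0}]}}

```text
clock: 6.15
tool_pos: [0.4916, 0.0551, 0.1678]
orientation: [-179.9, 0.2, -172.9]
force: [0.6, -3.9, 10.9]
opening: 0.0002
gripper_force: 5.6
```

Request:
{"op": "apply_moves", "data": {"targets": [{"travel":[-0.5,0,1.5],"roll":0,"jaw":0},{"travel":[0,0,1.5],"roll":0,"jaw":0},{"travel":[0,0,1],"roll":0,"jaw":0},{"travel":[0,0,0],"roll":0,"jaw":0}]}}

```text
clock: 6.55
tool_pos: [0.4944, 0.0556, 0.1663]
orientation: [-179.9, 0.5, -172.8]
force: [-0.1, -4.8, 25.5]
opening: 0.0002
gripper_force: 12.2
```

Request:
{"op": "apply_moves", "data": {"targets": [{"travel":[0,0,-3],"roll":0,"jaw":0},{"travel":[2,0,-4],"roll":0,"jaw":0},{"travel":[2.5,0,-6],"roll":0,"jaw":0},{"travel":[2.5,0,-6],"roll":0,"jaw":0},{"travel":[2,0,-6],"roll":0,"jaw":0},{"travel":[1.5,0,-6],"roll":0,"jaw":0},{"travel":[1,0,-6],"roll":0,"jaw":0},{"travel":[1,0,-6],"roll":0,"jaw":0}]}}

```text
clock: 7.35
tool_pos: [0.4792, 0.0533, 0.2068]
orientation: [-179.9, 0.2, -172.9]
force: [0.7, -3.6, 9.6]
opening: 0.0004
gripper_force: 4.3
```

Request:
{"op": "apply_moves", "data": {"targets": [{"travel":[0,0,-6],"roll":0,"jaw":0},{"travel":[0,0,-6],"roll":0,"jaw":0},{"travel":[0,0,-6],"roll":0,"jaw":0},{"travel":[0,0,-6],"roll":0,"jaw":0},{"travel":[-0.3,0,-6],"roll":0,"jaw":0},{"travel":[-0.7,0,-6],"roll":0,"jaw":0},{"travel":[-0.8,0,-6],"roll":0,"jaw":0},{"travel":[-1,0,-6],"roll":0,"jaw":0},{"travel":[-1.2,0,-6],"roll":0,"jaw":0},{"travel":[-1.5,0,-6],"roll":0,"jaw":0}]}}

```text
clock: 8.35
tool_pos: [0.4843, 0.054, 0.2665]
orientation: [-179.9, 0.1, -173.0]
force: [1.4, -3.0, 6.1]
opening: 0.0006
gripper_force: 3.2
```

Request:
{"op": "apply_moves", "data": {"targets": [{"travel":[-1.7,0,-6],"roll":0,"jaw":0},{"travel":[-2,0,-6],"roll":0,"jaw":0},{"travel":[-2.2,0,-6],"roll":0,"jaw":0},{"travel":[-2.4,0,-6],"roll":0,"jaw":0},{"travel":[-2.7,0,-6],"roll":0,"jaw":0},{"travel":[-3,0,-5.7],"roll":0,"jaw":0},{"travel":[-3,0,-5.5],"roll":0,"jaw":0},{"travel":[-3,0,-5.5],"roll":0,"jaw":0},{"travel":[-3.5,0,-5],"roll":0,"jaw":0},{"travel":[-3.5,0,-5],"roll":0,"jaw":0}]}}

```text
clock: 9.35
tool_pos: [0.5109, 0.0578, 0.3226]
orientation: [-180.0, 0.1, -173.0]
force: [-0.4, -0.8, 4.0]
opening: 0.0004
gripper_force: 2.3
```

Request:
{"op": "apply_moves", "data": {"targets": [{"travel":[-3.5,0,-5],"roll":0,"jaw":0},{"travel":[-3.5,0,-4],"roll":0,"jaw":0},{"travel":[-2,0,-4],"roll":0,"jaw":0},{"travel":[0,0,-4],"roll":0,"jaw":0},{"travel":[0,0,-4],"roll":0,"jaw":0},{"travel":[0,0,-8],"roll":0,"jaw":0},{"travel":[0,0,0],"roll":0,"jaw":0}]}}

```text
clock: 10.05
tool_pos: [0.5196, 0.0591, 0.3518]
orientation: [180.0, 0.1, -173.0]
force: [0.1, -0.1, -0.2]
opening: 0.0007
gripper_force: 0.0
```

The lever is back at its rest and released. Next I move over the gauge head, rolling 90°.

Request:
{"op": "apply_moves", "data": {"targets": [{"travel":[0,-20,-15],"roll":0,"jaw":0},{"travel":[-32,-29,0],"roll":0,"jaw":0},{"travel":[-32,-29,0],"roll":0,"jaw":0},{"travel":[-33,-29,0],"roll":-8.2,"jaw":87},{"travel":[0,0,0],"roll":-8.2,"jaw":87},{"travel":[0,0,0],"roll":-8.2,"jaw":87},{"travel":[0,0,0],"roll":-8.2,"jaw":87},{"travel":[0,0,0],"roll":-8.2,"jaw":87},{"travel":[0,0,0],"roll":-8.2,"jaw":87},{"travel":[0,0,0],"roll":-8.2,"jaw":87}]}}

```text
clock: 11.05
tool_pos: [0.6286, -0.0353, 0.3655]
orientation: [180.0, -0.0, -115.2]
force: [1.2, -0.4, 0.8]
opening: 0.051
gripper_force: 0.0
```

Request:
{"op": "apply_moves", "data": {"targets": [{"travel":[0,0,0],"roll":-8.2,"jaw":87},{"travel":[0,0,0],"roll":-8.2,"jaw":87},{"travel":[0,0,0],"roll":-8.2,"jaw":87},{"travel":[0,0,25],"roll":-8,"jaw":87},{"travel":[0,0,35],"roll":0,"jaw":87},{"travel":[0,0,0],"roll":0,"jaw":87}]}}

```text
clock: 11.65
tool_pos: [0.6263, -0.0352, 0.3008]
orientation: [179.5, 0.1, -83.0]
force: [-0.2, -0.3, -0.2]
opening: 0.0866
gripper_force: 0.0
```

```bash
python3 - <<'E'
from h import *
T=pose();np.save("T2",T);o=ctrl.get_obs();print(T[:3,3],o["orientation"],o["joint_pos"])
im=np.ascontiguousarray(ctrl.snapshot("wrist")[:,:,::-1]);cv2.imwrite("pics/w2raw.png",im)
print(wproj(T,np.array([.6376,-.1044,.082])),wproj(T,np.array([.6294,-.0242,.037])))
cv2.imwrite("pics/w2.png",cv2.resize(im,(800,600),interpolation=cv2.INTER_CUBIC))
E
```

```text
[ 0.6262537  -0.03517574  0.30078525] [ 1.79521378e+02  5.59696198e-02 -8.30232887e+01] [ 14.51991239  14.7859067   -0.63435838  -0.12246004 -75.04690158
  -7.51088677]
[276.12029279 113.99595692] [274.937348   177.59573648]
```

View pics/w2.png

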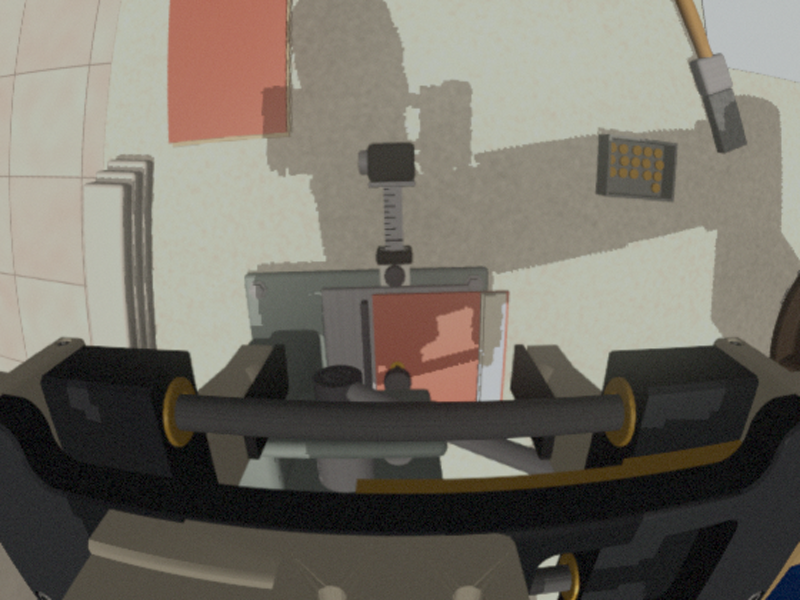

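The wrist view shows the head at (391,162) with the button on its left, the scale from row 187 to 247, and the collar and clamp screw at (394,262). I zoom in.

```bash
python3 - <<'E'
import cv2
im=cv2.imread("pics/w2raw.png")[92:202,240:310]
cv2.imwrite("pics/z2.png",cv2.resize(im,None,fx=5.4,fy=5.4,interpolation=cv2.INTER_CUBIC))
E
```

```text
(no output)
```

View pics/z2.png

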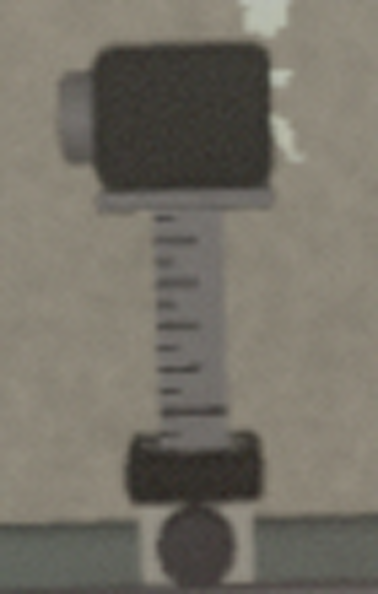

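The zoom shows 5 mm lines from the head. The 50 line is at row 411, the 55 line at row 434 and the mouth at about row 448, so it reads about 59 mm. The steel face is at rows 188–210, and the head spans columns 97–270.

```bash
python3 - <<'E'
from h import *
T=np.load("T2.npy");f=lambda u,v,z:wplane(T,(240+(u+.5)/5.4-.5,92+(v+.5)/5.4-.5),z)
y=np.radians(7);X=np.array([np.cos(y),np.sin(y),0]);Y=np.array([-X[1],X[0],0])
for n,u,v,z in(("topL",97,115,.082),("topR",270,115,.082),("outer",183,45,.082),("face",183,208,.082),("mid",183.5,115,.082),("L10",190,240,.037),("L50",190,411,.037),("mouth",190,448,.037),("armL",152,300,.037),("armR",225,300,.037)):
    p=f(u,v,z);print(n,p.round(4),"X %.4f Y %.4f"%(p@X,p@Y))
print("tcp",T[:3,3]@X,T[:3,3]@Y, T[:3,:3].round(3).tolist())
a=f(175,240,.037);b=f(185,411,.037);d=b-a;print(np.degrees(np.arctan2(-d[0],d[1])))
E
```

```text
topL [ 0.6576 -0.1033  0.082 ] X 0.6402 Y -0.1827
topR [ 0.6233 -0.1074  0.082 ] X 0.6056 Y -0.1826
outer [ 0.6423 -0.1193  0.082 ] X 0.6229 Y -0.1967
face [ 0.6383 -0.0866  0.082 ] X 0.6230 Y -0.1637
mid [ 0.6405 -0.1053  0.082 ] X 0.6229 Y -0.1825
L10 [ 0.6359 -0.0762  0.037 ] X 0.6218 Y -0.1531
L50 [ 0.6311 -0.0368  0.037 ] X 0.6219 Y -0.1134
mouth [ 0.6301 -0.0281  0.037 ] X 0.6219 Y -0.1046
armL [ 0.6428 -0.0615  0.037 ] X 0.6305 Y -0.1393
armR [ 0.6263 -0.0635  0.037 ] X 0.6139 Y -0.1393
tcp 0.6172988580251204 -0.1112346711767157 [[0.121, -0.993, -0.008], [-0.993, -0.121, -0.0], [-0.001, 0.008, -1.0]]
10.10066769081426
```

Request:
{"op": "apply_moves", "data": {"targets": [{"travel":[36,-3,0],"roll":0,"jaw":87},{"travel":[35,-3,20],"roll":0,"jaw":87},{"travel":[0,0,40],"roll":0,"jaw":87},{"travel":[0,0,40],"roll":0,"jaw":87},{"travel":[0,0,40],"roll":0,"jaw":87},{"travel":[0,0,20],"roll":0,"jaw":87},{"travel":[0,0,0],"roll":0,"jaw":87},{"travel":[0,0,0],"roll":0,"jaw":87}]}}

```text
clock: 12.5
tool_pos: [0.6448, -0.1052, 0.1478]
orientation: [-179.9, -0.1, -83.0]
force: [-0.0, 0.5, -0.0]
opening: 0.0871
gripper_force: 0.0
```

```bash
python3 - <<'E'
from h import *
y=np.radians(7);X=np.array([np.cos(y),np.sin(y),0]);Y=np.array([-X[1],X[0],0])
T=pose();np.save("T3",T);print(T[:3,3],T[:3,3]@X,T[:3,3]@Y)
im=np.ascontiguousarray(ctrl.snapshot("wrist")[:,:,::-1]);cv2.imwrite("pics/w3raw.png",im)
cv2.imwrite("pics/w3.png",cv2.resize(im,(800,600),interpolation=cv2.INTER_CUBIC))
E
```

```text
[ 0.64481395 -0.1051853   0.14779032] 0.6271887406029713 -0.18298431377172966
```

View pics/w3.png

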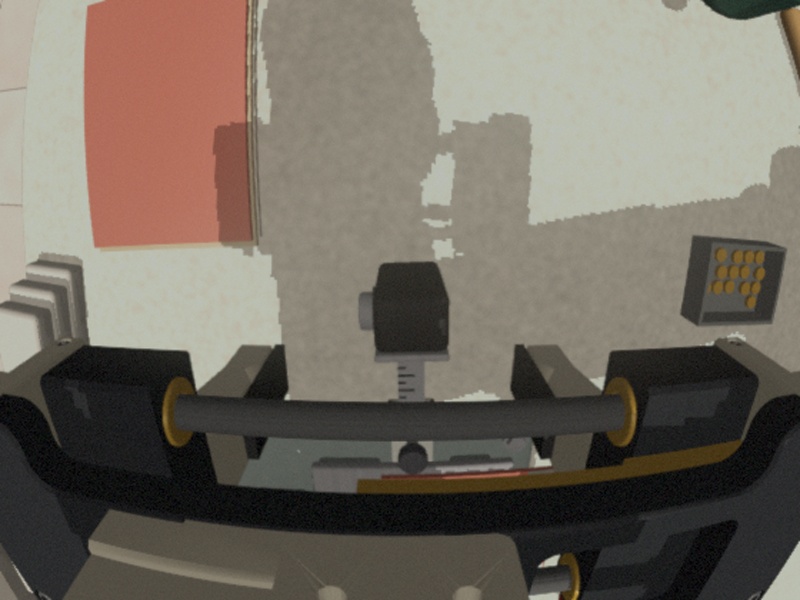

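The wrist view shows the head at column 411 and the finger midline at column 400, so I shift about 4 mm towards -x while descending.

Request:
{"op": "apply_moves", "data": {"targets": [{"travel":[0,4,30],"roll":0,"jaw":87},{"travel":[0,0,30],"roll":0,"jaw":87},{"travel":[0,0,20],"roll":0,"jaw":87},{"travel":[0,0,5],"roll":0,"jaw":87},{"travel":[0,0,0],"roll":0,"jaw":87},{"travel":[0,0,0],"roll":0,"jaw":60}]}}

```text
clock: 13.15
tool_pos: [0.6409, -0.1055, 0.0629]
orientation: [-179.8, -0.0, -83.0]
force: [-0.5, 1.3, 0.6]
opening: 0.0832
gripper_force: 0.0
```

Request:
{"op": "apply_moves", "data": {"targets": [{"travel":[0,0,0],"roll":0,"jaw":30},{"travel":[0,0,0],"roll":0,"jaw":30},{"travel":[0,0,0],"roll":0,"jaw":30},{"travel":[0,0,0],"roll":0,"jaw":30},{"travel":[0,0,0],"roll":0,"jaw":30},{"travel":[0,0,0],"roll":0,"jaw":30},{"travel":[0,0,0],"roll":0,"jaw":30},{"travel":[0,0,0],"roll":0,"jaw":30}]}}

```text
clock: 13.95
tool_pos: [0.6405, -0.1055, 0.0612]
orientation: [-179.9, -0.0, -83.0]
force: [4.6, -0.3, -1.1]
opening: 0.0381
gripper_force: 29.9
```

The button is squeezed in (opening 38.1 mm). Now I draw the arm out.

Request:
{"op": "apply_moves", "data": {"targets": [{"travel":[4,0,0],"roll":0,"jaw":30},{"travel":[7,0,0],"roll":0,"jaw":30},{"travel":[7,0,0],"roll":0,"jaw":30},{"travel":[7,0,0],"roll":0,"jaw":30},{"travel":[7,0,0],"roll":0,"jaw":30},{"travel":[7,0,0],"roll":0,"jaw":30},{"travel":[7,0,0],"roll":0,"jaw":30},{"travel":[7,0,0],"roll":0,"jaw":30},{"travel":[7,0,0],"roll":0,"jaw":30},{"travel":[6,0,0],"roll":0,"jaw":30}]}}

```text
clock: 14.95
tool_pos: [0.65, -0.1705, 0.0612]
orientation: [-179.7, -0.0, -82.9]
force: [10.0, 3.8, -3.1]
opening: 0.0383
gripper_force: 29.9
```

Request:
{"op": "apply_moves", "data": {"targets": [{"travel":[0,0,0],"roll":0,"jaw":30},{"travel":[0,0,0],"roll":0,"jaw":30},{"travel":[0,0,0],"roll":0,"jaw":30}]}}

```text
clock: 15.25
tool_pos: [0.6501, -0.171, 0.0612]
orientation: [-179.7, -0.0, -82.9]
force: [10.0, 0.2, -3.8]
opening: 0.0384
gripper_force: 29.9
```

```bash
python3 - <<'E'
from h import *
y=np.radians(7);X=np.array([np.cos(y),np.sin(y),0]);Y=np.array([-X[1],X[0],0])
T=pose();np.save("T4",T);print(T[:3,3],T[:3,3]@X,T[:3,3]@Y)
im=np.ascontiguousarray(ctrl.snapshot("wrist")[:,:,::-1]);cv2.imwrite("pics/w4raw.png",im)
a=cv2.resize(im,(560,420));t=ctrl.snapshot("top")[:,:,::-1]
b=cv2.resize(t[140:210,250:330],(640,560),interpolation=cv2.INTER_CUBIC);cv2.imwrite("pics/t4.png",b)
c=cv2.resize(im[190:330,230:350],(514,600),interpolation=cv2.INTER_CUBIC)
d=cv2.resize(im,(280,210));o=np.zeros((600,800,3),np.uint8);o[:,:514]=c;o[:210,514:794]=d;o[220:440,514:765]=cv2.resize(b,(251,220));cv2.imwrite("pics/w4.png",o)
E
```

```text
[ 0.65008383 -0.17102082  0.06122974] 0.6243960054796435 -0.24897134747285105
```

View pics/w4.png

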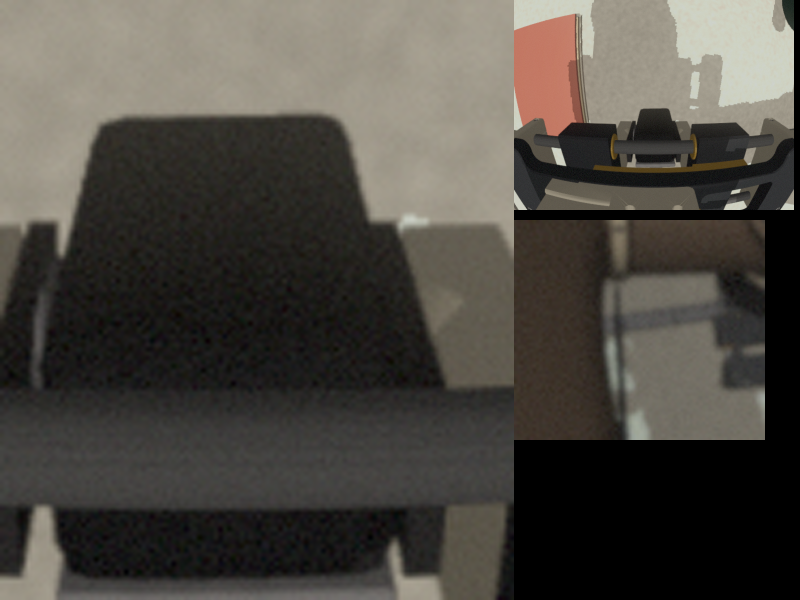

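The view shows the head held between the pads. The black/steel edge is at zoom row 577, and the body hides the mouth. I check for slip numerically from that edge and look at the side view for the arm's length.

```bash
python3 - <<'E'
from h import *
y=np.radians(7);X=np.array([np.cos(y),np.sin(y),0]);Y=np.array([-X[1],X[0],0])
T=np.load("T4.npy");p=wplane(T,(230+220/4.286,190+577/4.286),.082);print("edge",p@X,p@Y)
T=np.load("T2.npy");p=wplane(T,(240+183/5.4,92+189/5.4),.082);print("before",p@X,p@Y)
T=np.load("T3.npy");p=wplane(T,(411/1.4286,352/1.4286),.082);print("before3",p@X,p@Y)
im=np.ascontiguousarray(ctrl.snapshot("side")[:,:,::-1])
c=ctrl.calibration("side");E=np.linalg.inv(c["extrinsics"])
for n,q in(("mouth",.622*X-.1046*Y),("head",.623*X-.249*Y)):
    q=q+[0,0,.037];v=c["K"]@(E[:3,:3]@q+E[:3,3]);print(n,v[:2]/v[2])
cv2.imwrite("pics/s5.png",cv2.resize(im[160:260,190:310],(720,600),interpolation=cv2.INTER_CUBIC))
E
```

```text
edge 0.624766449428187 -0.23549935819425907
before 0.6225592531466948 -0.1671124141703145
before3 0.6229068545490987 -0.16861804293444857
mouth [232.12452031 236.45687687]
head [243.90174225 202.8749622 ]
```

View pics/s5.png

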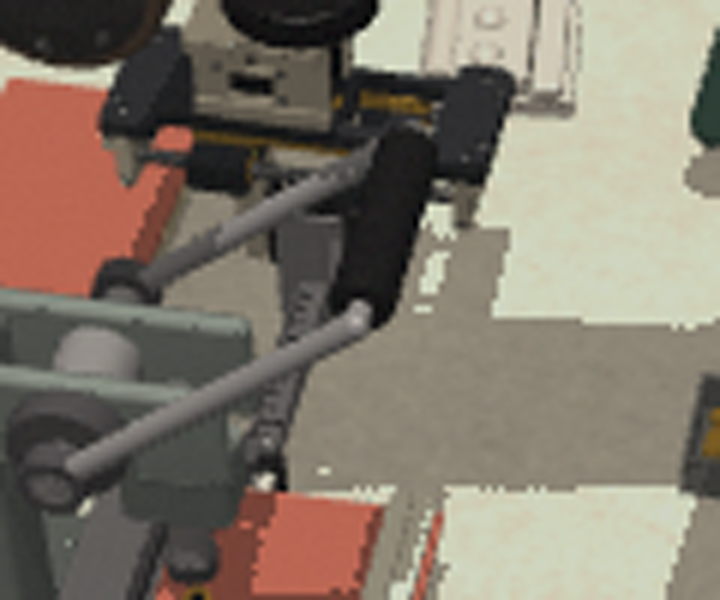

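The arm has drawn out 66 mm with the fingers and without slip, so it reads about 125 mm. The lever is up and untouched, and the board is in place.

```bash
python3 - <<'E'
from plant import ctrl
o=ctrl.get_obs();print(o["opening"],o["gripper_force"],o["force"]);print(ctrl.close_job())
E
```

```text
0.03840806510976791 29.90948796272278 [ 9.69146438 -0.15256546 -4.64062061]
the job is handed in; nothing more can be done
None
```

I set the eyelet by pressing the grip down from above with closed fingers to the bottom stop, then eased the lever back to its rest. The gauge arm is out to about 125 mm (roughly ±1 mm, worked out from a 59 mm start plus 66 mm of travel; I couldn't read the scale at the end), with the head still held and the button squeezed in; the job is handed in and no verdict came back.

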